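# Unlatch and open the loaf bin's gate to air it

## Robot

A 6-joint arm with a two-finger parallel gripper is mounted at the origin on the work surface. World frame = base frame: x ahead of the robot, y to its left, z up, the work surface at z = 0. Lengths are in m, angles in degrees, forces in N, time in s.
With the tool pointing down it reaches from about 0.4 to 0.825 m from the base axis. Payload 7 kg.
Tool frame: the origin (TCP) lies at the very end of the fingers, on their centre line; the grasp point (between the pads) lies 19 mm behind it (ctrl.tcp_to_grasp is the distance from the TCP to the grasp point, in m); z points along the fingers, y is the direction in which the jaws open and shut (so a half turn about z gives the same grasp; the last joint's range is limited). The gripper opens to 88 mm and grips with 3 to 60 N. Pads are 19 mm wide; open, the fingers measure 130 mm over their backs; the gripper's body (78 mm by 193 mm) begins 47 mm behind the grasp point.
Start: joints at [91.679, 20.546, 0.682, 0, -70.136, -16.507], TCP at [0.173, 0.652, 0.227] pointing down, gripper open.
Joint ranges: [-176.03, 176.03], [-82.01, 121.73], [-58.28, 71.71], [-173.87, 95.51], [-174.79, -0.11], [-173.66, 173.66]. Speed limits (degrees/s): [136.94, 136.94, 172.46, 180, 180, 180].

## Interface

Orientations are given as [roll, pitch, yaw] about the fixed x, y, z axes, in that order (R = Rz(yaw) Ry(pitch) Rx(roll)).
In Python, from plant import ctrl gives the robot as it stands.
- The arm moves only by the tool jog_arm, never from a script. Its argument "commands" is a list of rows, each an object of numbers: "x", "y", "z": the shift along the tool's x, y, z in cm; "roll": the turn about the tool's z in rad. In form: [{"x": .., "y": .., "z": .., "roll": ..}, ...]. A call has 1 to 12 rows; each row shifts and turns the commanded pose from where the row before left it, along the tool's axes as they then stand; what a row does not reach is not made up. A row lasts 1/10 s, in which the tool goes at most 50 mm and 8.59 degrees, less where a joint would pass 70% of its speed; a pose out of reach is approached as far as the arm can. A call is refused whole if a number of a shift passes 5 or a number of a turn 0.15, either way. A call with a gripper value outside its range is refused whole. "gripper" is the finger opening in cm, from 0 to 8.76, set as the call begins (left out, the last holds). The fingers move at their own pace and stop on an object; the grip force is fixed at half the most. Time passes only in rows, so rows that do not move let the fingers close. It gives the time, the measured TCP pose, the force and the opening at its end, in the units of the state.
- ctrl.get_obs(): the state, without advancing time (a new reading comes with each control period).
- ctrl.snapshot(name): name is "scene" or "top"; returns a dict with "image" (400x640x3 uint8, red, green, blue), "mtx" (3x3 intrinsics, pixels), "position" and "orientation" of the camera in the world. Camera axes: x right, y up, looking along -z (the intrinsics and any distortion apply to the point x, -y, -z); pixel columns grow to the right and rows downward; lengths in m; the calibration is good to about 2 mm. A picture is of the moment at which its call begins. There is no depth.
- ctrl.close_job(): hands the job in, once; it reports no verdict.
Trained networks look in the newest picture that a camera, given by its name, has taken for a name from the list of things; names that differ only in an ending like _2 or _b are one class to them, and where a whole thing is asked for, a point or a joint stands for the part that bears it (a point fixed in the world has none). Each returns a list of dicts, best first, with "confidence" (0 to 1); they miss things now and then, are a little off and sometimes report something else, mostly with a low value. They report only what shows in the picture. A call takes as long as a camera call.
- ctrl.search_frame(camera, query): "position" ([column, row] as shares, 0 to 1, of the picture: columns of its width, rows of its height, amid what is visible of it).
- ctrl.regions_of(camera, query): "mask" (400x640 bool, what is visible of it) and "position" ([column, row] as shares, 0 to 1, of the picture: columns of its width, rows of its height, amid what is visible of it).
The state is a dict: "clock": time; "joint_pos": joint angles; "qvel": joint speeds; "tau": joint torques, N m; "tool_pos": TCP position; "orientation": TCP orientation; "force": force on the tool from outside, world axes, zero at the start; "moment": the same for the moment, N m; "opening": finger opening in m.
Only numpy, scipy, OpenCV 4.12 (cv2) and the standard library are available. Lean on these libraries where they do the work, as an engineer would, in place of code of your own. Each camera call takes 0.05 s, during which the arm holds its last target.

## Task

The empty loaf bin wants airing: press its red thumb lever down to lift the gravity latch bar out of its catch, feeling gently for the height at which the bar comes free, draw the gate off the catch with the lever held down, and swing it wide open, to about a right angle. Do not strain the latch against its catch, do not fling the gate, and leave it standing open with the bar dropped back level and the other things on the counter untouched.

Things in the scene. Friction and masses are not known exactly. Their poses are not given: they have to be found in the camera images.
- bin: White enamel loaf bin with navy trim, fixed to the counter, 300 mm wide, 220 deep, 190 high. Origin under the middle of its front face, on the counter. z up; its -x axis points straight out of the front (gate side), its y axis runs along the front towards the hinge.
- hinge (a point): Point on the vertical hinge axis of the gate, fixed to the bin, 100 mm above the counter, at bin x -6, y +135 mm. Same axes as the bin.
- gate (a joint): Hinge angle of the gate, rad: 0 shut, 1.75 at its open stop. White panel 230 mm wide, 12 thick, top 175 mm above the counter, hinged at the bin's +y end; it opens out of the front (to bin -x), a clockwise turn about the hinge seen from above. It stays where it is left (drag 0.08 N m).
- latch: Steel latch bar with brass weight, see-sawing on a pivot on the gate's front, 150 mm above the counter; origin on the pivot, axes as the bin's while shut and level. Bar 8 thick (x), 12 high; its tip reaches 101 mm to -y into the catch, the red tray is on its +y end. Gravity holds it level (z upright) on a stop; pressing the tray with 1 to 3 N lifts the tip (at most 0.5 rad).
- tray: Red thumb lever: a tray fixed to the bar's +y end, axes as the latch's, open above and at its ends. Origin: middle of the floor's top face, 77.5 mm from the pivot in y, 10 above it, so 160 mm above the counter at rest; 102.5 mm from the hinge along the gate, 30 in front of it. Floor 40 mm (x) by 66 (y), 5 thick. Closed fingers go down into it, press the floor and pull by its lip.
- catch: Dark slotted plate fixed on the bin's front at its -y end, 16 x 100 mm; origin on the bin's face, 135 mm above the counter. It carries the steel keeper (lip and brass guard) described at slot. More than 8 N between bar and catch spoils it, be it by pulling while the bar is still behind the lip or by lifting hard into the guard.
- butter_dish: Green ceramic butter dish with lid, 170 x 110 x 75 mm, origin under its centre. Bystander.
- jar: Empty glass jar with a steel screw lid, 84 mm across, 116 high, origin under its centre. Bystander.
- board: Small beech board 180 x 110 x 16 mm, origin under its centre. Bystander.
- tongs: Steel toast tongs 190 mm long lying on the board, origin under the middle. Bystander.
- tray_lip (a point): Middle of the top edge of the tray's upright outer lip: 22.5 mm from the tray's origin towards -x (away from the gate) and 15 above the floor; the lip is 5 thick. The inner face of the lip is 20 mm and the gate's face 24 mm from the tray's origin, so the gap for the fingers is 44 mm.
- slot (a point): Where the middle of the resting bar's tip lies in the keeper, 91 mm from the pivot. The keeper's height differs each time, unmeasured: its lip (in front of the tip) tops out 8 to 26 mm above the resting bar's underside; a sprung guard (4 N per mm) is 15 mm over the lip. The tip must pass between them until the gate is about 0.06 rad open.
- tray_press (a point): Middle of the tray floor, where to press. It goes down 6 to 29 mm under only the bar's weight, until the tip meets the sprung guard, felt there as a clear rise of force: 5 to 7 N in all on the tray is then right and safe (bar free of the lip); more than 9 N is too much.

How it is judged (in metres and radians):
On the way, in this order (a step that is already met when the one before it is completed fails the run):
1. the latch bar is lifted (more than 0.08 rad) by pressing the red tray with the fingers while the gate is still shut (angle between latch's own z axis and vertical above 0.08 rad and contact force between the fingers and tray above 0.4 N and value of joint gate below 0.05 rad), for 0.1 s.
2. the gate is drawn off the catch, past 0.12 rad (value of joint gate above 0.12 rad), for 0.05 s.
At the end, for the whole second after the job is handed in: The gate stands open by more than 1.2 rad and is still (under 0.05 rad/s), the latch bar has dropped back level (within 0.05 rad), and butter dish, jar, board and tongs are within 15 mm of where they were (value of joint gate above 1.2 rad and velocity of joint gate between -0.05 and 0.05 rad/s and angle between latch's own z axis and vertical below 0.05 rad and distance of each of butter_dish, jar, board, tongs from where it was at the start of the episode below 0.015 m); the robot touches nothing.
It fails at once if the latch bar is strained against its catch with more than 8 N (contact force between latch and catch above 8 N).
It fails at once if the gate is flung (faster than 2 rad/s) (velocity of joint gate above 2 rad/s).
It fails at once if a bystander is pushed more than 30 mm or the jar is tipped (distance of any of butter_dish, jar, board, tongs from where it was at the start of the episode above 0.03 m or angle between jar's own z axis and vertical above 0.3 rad).
It also fails if it takes over 45 s, if anything falls off the work surface, if the arm or the gripper's body presses on something with over 40 N, if the wrist force passes 120 N, or if a joint passes its speed limit or range.

## Working session

There is one attempt and no reset: what is moved stays moved. The work goes in short steps, Python scripts to look and compute and a tool call to move; the robot and the scene stay as the last step left them, time stands still between calls to the robot, and variables do not carry over. Pictures are saved under pics/ and viewed, and the job is handed in when it is done.

Besides the shell and the picture viewer there is one more tool, called as a command line: name --argument value ..., lists and objects as JSON in quotes. jog_arm: Moves the arm, as the interface text tells. Its arguments: {"type":"object","properties":{"commands":{"type":"array"},"gripper":{"type":"number"}},"required":["commands"]}

```bash
mkdir -p pics; python3 - <<'E'
from plant import ctrl
import cv2,json
print(ctrl.get_obs())
for c in("scene","top"):
    s=ctrl.snapshot(c); cv2.imwrite(f"pics/{c}0.png",s["image"][:,:,::-1])
    print(c,s["mtx"],s["position"],s["orientation"],s.keys())
    for q in("bin","tray","latch","catch","hinge","tray_lip","tray_press","slot","gate","butter_dish","jar","board","tongs"):
        try:
            r=ctrl.search_frame(c,q); print(q,[(round(d["position"][0]*640,1),round(d["position"][1]*400,1),round(d["confidence"],2)) for d in r[:2]])
        except Exception as e: print(q,e)
E
```

```text
{'clock': 0.0, 'joint_pos': array([ 9.16778221e+01,  2.05927740e+01,  6.32346094e-01, -1.83899228e-02,
       -7.01366601e+01, -1.65084333e+01]), 'qvel': array([ 0.1120364 , -0.00077785,  0.0751939 , -0.01368244, -0.04965482,
       -0.04107438]), 'tau': array([-2.26601669e-04, -5.82713056e+01,  2.93053490e+01,  6.99742064e+00,
        6.96349656e-03, -1.38752503e-04]), 'tool_pos': array([0.17266915, 0.6520214 , 0.22560218]), 'orientation': array([ 1.79902002e+02, -1.10157620e-02, -1.48368649e+01]), 'force': array([-1.0099732 ,  0.47527676,  0.50234319]), 'moment': array([0.01559712, 0.02883517, 0.04217508]), 'opening': 0.08792720073098824}
scene [[453.4387324    0.         325.63582626]
 [  0.         453.4387324  196.31482589]
 [  0.           0.           1.        ]] [ 1.3043114  -0.24227509  1.16795364] [33.90345614 -0.20615719 82.27583372] dict_keys(['image', 'mtx', 'position', 'orientation'])
bin [(460.2, 195.0, 0.9)]
tray [(407.5, 181.5, 0.81)]
latch [(420.0, 190.5, 0.83)]
catch [(437.5, 238.4, 0.67), (421.1, 190.0, 0.19)]
hinge [(466.4, 194.4, 0.57)]
tray_lip [(408.9, 181.5,
[... 230 characters left out ...]

tongs [(223.3, 213.3, 0.73)]
top [[414.05237466   0.         318.44046995]
 [  0.         414.05237466 197.55248348]
 [  0.           0.           1.        ]] [ 0.42651833 -0.14619869  1.30060941] [  8.81918411   1.08164192 -89.1367445 ] dict_keys(['image', 'mtx', 'position', 'orientation'])
bin [(196.0, 187.8, 0.66)]
tray [(242.3, 191.1, 0.9)]
latch [(240.5, 184.6, 0.83)]
catch [(232.8, 134.1, 0.67)]
hinge [(196.7, 186.3, 0.76)]
tray_lip [(242.3, 193.4, 0.89)]
tray_press []
slot [(422.9, 230.4, 0.55), (233.6, 131.2, 0.51)]
gate [(238.8, 190.5, 0.65)]
butter_dish [(377.9, 254.7, 0.73)]
jar [(375.0, 181.0, 0.67), (241.7, 193.0, 0.5)]
board [(435.7, 229.3, 0.86)]
tongs [(426.0, 229.5, 0.67)]
```

View pics/scene0.png

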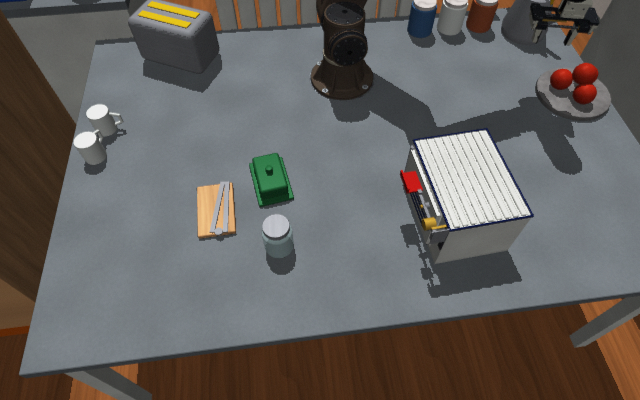

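View pics/top0.png

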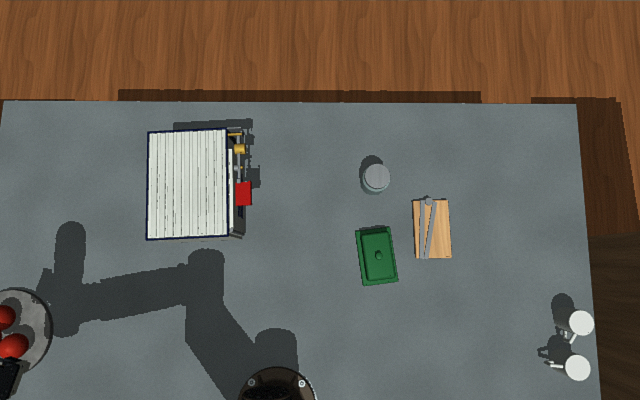

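```bash
python3 - <<'E'
import cv2
a=cv2.imread("pics/top0.png")[110:260,130:280]; b=cv2.imread("pics/scene0.png")[115:275,390:550]
cv2.imwrite("pics/t1.png",cv2.resize(a,(600,600),interpolation=2)); cv2.imwrite("pics/s1.png",cv2.resize(b,(600,600),interpolation=2))
E
```

```text
(no output)
```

View pics/t1.png

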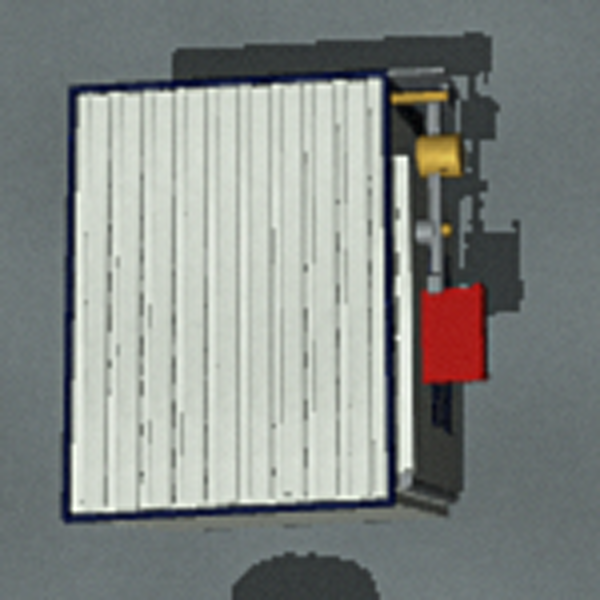

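View pics/s1.png

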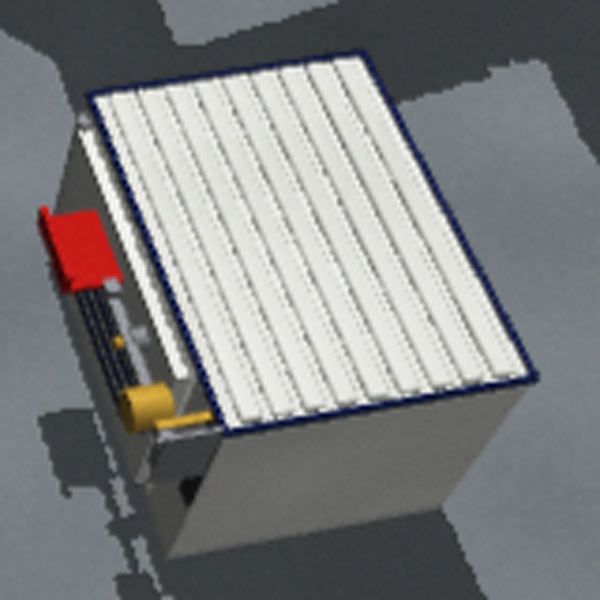

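```bash
cat > h.py <<'E'
import numpy as np
from scipy.spatial.transform import Rotation as R
from scipy.optimize import least_squares
K={'scene':(np.array([[453.4387,0,325.6358],[0,453.4387,196.3148],[0,0,1]]),np.array([1.3043114,-0.24227509,1.16795364]),[33.90345614,-0.20615719,82.27583372]),
'top':(np.array([[414.05237,0,318.44047],[0,414.05237,197.55248],[0,0,1]]),np.array([0.42651833,-0.14619869,1.30060941]),[8.81918411,1.08164192,-89.1367445])}
def proj(c,p):
    M,t,o=K[c]; q=R.from_euler('xyz',o,degrees=True).as_matrix().T@(np.asarray(p,float)-t)
    u=M@np.array([q[0],-q[1],-q[2]]); return u[:2]/u[2]
E
cat > fit.py <<'E'
from h import *
import cv2
obs={}
h=[(0,.15),(0,-.15),(.22,-.15),(.22,.15)]
T=[(228.25,236),(226,128.5),(147.75,131.75),(146.25,240)]
S=[(414,140.1),(449.7,230.2),(533.5,216.1),(487.1,128.9)]
def bp(v,p): c,s=np.cos(v[2]),np.sin(v[2]); return [v[0]+c*p[0]-s*p[1],v[1]+s*p[0]+c*p[1],p[2]]
def res(v):
    r=[]
    for (x,y),t,s in zip(h,T,S):
        p=[x+(v[3] if x>0 else -v[3]),y+np.sign(y)*v[3],.19+v[4]]; w=bp(v,p)
        r+=list(proj('top',w)-t)+list(proj('scene',w)-s)
    r+=list(proj('scene',bp(v,[0,-.15,0]))-(434.5,263.5))
    return r
f=least_squares(res,[.5,.2,1.57,0,0],loss='soft_l1')
v=f.x; print(v,np.degrees(v[2])); print(np.round(f.fun,1))
for c in('top','scene'):
    im=cv2.imread(f"pics/{c}0.png").astype(int)
    m=(im[:,:,2]>120)&(im[:,:,1]<50)&(im[:,:,0]<50)
    m[:, :225 if c=='top' else 395]=0; m[:,430:]=0;
    n,l,st,ce=cv2.connectedComponentsWithStats(m.astype(np.uint8)); i=1+np.argmax(st[1:,4]); print(c,'red',st[i],ce[i])
    tray=[-.036,.0325,.160] # hinge(-6,135)->102.5 along,30 in front
    print('tray',bp(v,tray),proj(c,bp(v,tray)), 'lip',proj(c,bp(v,[-.0585,.0325,.175])))
    for dx in(-.025,.02):
        for dy in(-.033,.033): print('  corner',proj(c,bp(v,[tray[0]+dx,tray[1]+dy,.160+(.015 if dx<0 else 0)])))
print('hinge',bp(v,[-.006,.135,.1]))
for n in 'butter_dish': pass
E
python3 fit.py
```

```text
[ 6.42817291e-01  1.32836117e-01  1.63178763e+00  1.06698463e-03
 -4.14045508e-03] 93.49454429443807
[-1.2 -0.3 -1.  -0.1 -0.3 -0.5 -0.3  0.6 -0.6  0.2 -1.   0.  -1.1 -0.4
 -0.8 -0.  -0.  -0.6]
top red [236 181  15  25 328] [242.83536585 193.49695122]
tray [np.float64(0.6125720472388541), np.float64(0.09492206622487588), 0.16] [241.11514439 193.31008808] lip [248.11842301 192.03050066]
  corner [248.78083366 180.28854252]
  corner [249.25990741 203.78923543]
  corner [233.8348535  182.10370533]
  corner [234.17610055 205.30836698]
scene red [401 170  22  23 281] [411.61209964 180.76868327]
tray [np.float64(0.6125720472388541), np.float64(0.09492206622487588), 0.16] [412.15391125 180.35322201] lip [405.08963752 178.39767866]
  corner [407.77561201 188.33500401]
  corner [400.73446976 169.02948293]
  corner [422.87238898 188.88704326]
  corner [415.498009   169.83227968]
hinge [np.float64(0.5084340301223368), np.float64(0.11861855100722143), 0.1]
```

jog_arm --commands '[{"z":-2,"roll":0.15},{"z":-2,"roll":0.15},{"z":-2,"roll":0.15},{"roll":0.15},{"roll":0.15},{"roll":0.15},{"roll":0.15},{"roll":0.15},{"roll":0.05},{"z":0}]' --gripper 0

```text
validation failed for argument at $.co...
```

jog_arm --commands '[{"x":0,"y":0,"z":-2,"roll":0.15},{"x":0,"y":0,"z":-2,"roll":0.15},{"x":0,"y":0,"z":-2,"roll":0.15},{"x":0,"y":0,"z":0,"roll":0.15},{"x":0,"y":0,"z":0,"roll":0.15},{"x":0,"y":0,"z":0,"roll":0.15},{"x":0,"y":0,"z":0,"roll":0.15},{"x":0,"y":0,"z":0,"roll":0.15},{"x":0,"y":0,"z":0,"roll":0.05},{"x":0,"y":0,"z":0,"roll":0}]' --gripper 0

```text
clock: 2.4
tool_pos: [0.1728, 0.6525, 0.2866]
orientation: [180.0, -0.0, -86.5]
force: [0.6, -1.1, 0.3]
opening: 0.0133
```

jog_arm --commands '[{"x":2.94,"y":-2,"z":0,"roll":0},{"x":2.94,"y":-2,"z":0,"roll":0},{"x":2.94,"y":-2,"z":0,"roll":0},{"x":2.94,"y":-2,"z":0,"roll":0},{"x":2.94,"y":-2,"z":0,"roll":0},{"x":2.94,"y":-2,"z":0,"roll":0},{"x":2.94,"y":-2,"z":0,"roll":0},{"x":2.94,"y":-2,"z":0,"roll":0},{"x":2.94,"y":-2,"z":0,"roll":0},{"x":2.94,"y":-2,"z":0,"roll":0}]'

```text
clock: 3.4
tool_pos: [0.3913, 0.3702, 0.2869]
orientation: [-180.0, 0.0, -86.3]
force: [0.9, 0.8, -0.5]
opening: 0.0006
```

jog_arm --commands '[{"x":2.94,"y":-2,"z":0,"roll":0},{"x":2.94,"y":-2,"z":0,"roll":0},{"x":2.94,"y":-2,"z":0,"roll":0},{"x":2.94,"y":-2,"z":0,"roll":0},{"x":2.94,"y":-2,"z":0,"roll":0},{"x":2.94,"y":-2,"z":0,"roll":0},{"x":2.94,"y":-2,"z":0,"roll":0},{"x":2.94,"y":-2,"z":0,"roll":0},{"x":2.94,"y":-2,"z":0,"roll":0},{"x":2.94,"y":-2,"z":0,"roll":0},{"x":0,"y":0,"z":0,"roll":0},{"x":0,"y":0,"z":0,"roll":0}]'

```text
clock: 4.6
tool_pos: [0.6086, 0.0896, 0.2861]
orientation: [180.0, -0.0, -86.5]
force: [-0.2, 1.2, 0.4]
opening: 0.0005
```

jog_arm --commands '[{"x":0,"y":0,"z":2,"roll":0},{"x":0,"y":0,"z":2,"roll":0},{"x":0,"y":0,"z":2,"roll":0},{"x":0,"y":0,"z":2,"roll":0},{"x":0,"y":0,"z":1.5,"roll":0},{"x":0,"y":0,"z":0,"roll":0},{"x":0,"y":0,"z":0,"roll":0}]'

```text
clock: 5.3
tool_pos: [0.6083, 0.0911, 0.1922]
orientation: [-180.0, -0.0, -86.3]
force: [0.0, -0.3, 0.2]
opening: 0.0007
```

```bash
cat > look.py <<'E'
from plant import ctrl
import cv2,sys
n=sys.argv[1]
ims=[]
for c,(x,y) in(("scene",(380,120)),("top",(180,130))):
    im=ctrl.snapshot(c)["image"][y:y+110,x:x+110,::-1]; ims.append(cv2.resize(im,(400,400),interpolation=2))
cv2.imwrite(f"pics/{n}.png",cv2.hconcat(ims)); print(ctrl.get_obs()["clock"],ctrl.get_obs()["tool_pos"])
E
python3 look.py a1
```

```text
5.4 [0.60887279 0.09104841 0.19293983]
```

View pics/a1.png

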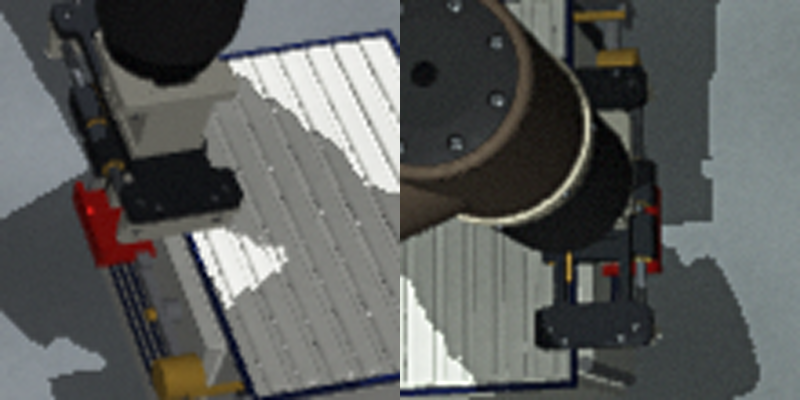

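The scene view (left) shows the closed fingers at about (120,190) in the crop, just inside the tray's red lip at (85,220). The top view shows them over the red tray. I'll go down gently.

jog_arm --commands '[{"x":0,"y":0,"z":0.5,"roll":0},{"x":0,"y":0,"z":0.5,"roll":0},{"x":0,"y":0,"z":0.5,"roll":0},{"x":0,"y":0,"z":0.5,"roll":0},{"x":0,"y":0,"z":0.5,"roll":0},{"x":0,"y":0,"z":0.3,"roll":0},{"x":0,"y":0,"z":0,"roll":0}]'

```text
clock: 6.1
tool_pos: [0.6082, 0.0903, 0.1629]
orientation: [179.9, -0.0, -86.5]
force: [0.1, 0.2, 0.0]
opening: 0.0003
```

```bash
cat > f.py <<'E'
from plant import ctrl
import numpy as np,sys
o=[]
for i in range(int(sys.argv[1]) if len(sys.argv)>1 else 4):
    ctrl.snapshot("top"); s=ctrl.get_obs(); o.append(np.r_[s["force"],s["tool_pos"]])
print(round(s["clock"],2),np.round(np.mean(o,0),4),"fz",np.round([a[2] for a in o],2))
E
python3 f.py
```

```text
6.3 [ 0.5718  0.559  -0.1409  0.6085  0.0904  0.1636] fz [-0.22  0.21 -0.26 -0.3 ]
```

jog_arm --commands '[{"x":0,"y":0,"z":0.2,"roll":0},{"x":0,"y":0,"z":0.2,"roll":0},{"x":0,"y":0,"z":0.2,"roll":0},{"x":0,"y":0,"z":0.2,"roll":0},{"x":0,"y":0,"z":0,"roll":0}]'

```text
clock: 6.8
tool_pos: [0.6082, 0.0904, 0.1553]
orientation: [180.0, -0.0, -86.4]
force: [-1.5, 1.2, 2.0]
opening: 0.0004
```

```bash
python3 f.py 3
```

```text
6.95 [-2.104   0.3376  1.8322  0.6082  0.0904  0.1555] fz [1.37 1.56 2.57]
```

jog_arm --commands '[{"x":0,"y":0,"z":0.15,"roll":0},{"x":0,"y":0,"z":0,"roll":0}]'

```text
clock: 7.15
tool_pos: [0.6084, 0.0904, 0.1539]
orientation: [180.0, -0.0, -86.5]
force: [-2.0, 0.0, 3.0]
opening: 0.0005
```

```bash
python3 f.py 3
```

```text
7.3 [-2.4972  0.8977  2.2581  0.6084  0.0904  0.154 ] fz [2.33 1.92 2.53]
```

jog_arm --commands '[{"x":0,"y":0,"z":0.1,"roll":0},{"x":0,"y":0,"z":0,"roll":0}]'

```text
clock: 7.5
tool_pos: [0.6084, 0.0903, 0.1529]
orientation: [180.0, -0.0, -86.4]
force: [-2.2, 0.2, 2.0]
opening: 0.0004
```

```bash
python3 f.py 3
```

```text
7.65 [-2.0513  0.11    2.1339  0.6084  0.0904  0.153 ] fz [2.52 1.68 2.2 ]
```

jog_arm --commands '[{"x":0,"y":0,"z":0.15,"roll":0},{"x":0,"y":0,"z":0,"roll":0},{"x":0,"y":0,"z":0,"roll":0}]'

```text
clock: 7.95
tool_pos: [0.6085, 0.0904, 0.1515]
orientation: [-180.0, -0.0, -86.4]
force: [-2.0, -0.4, 3.0]
opening: 0.0007
```

```bash
python3 f.py 2
```

```text
8.05 [-1.8844 -0.67    2.4243  0.6085  0.0904  0.1516] fz [2.04 2.81]
```

jog_arm --commands '[{"x":0,"y":0,"z":0.1,"roll":0},{"x":0,"y":0,"z":0,"roll":0},{"x":0,"y":0,"z":0,"roll":0}]'

```text
clock: 8.35
tool_pos: [0.6085, 0.0904, 0.1506]
orientation: [-180.0, -0.0, -86.4]
force: [-1.9, -0.3, 1.3]
opening: 0.0004
```

```bash
python3 f.py 2
```

```text
8.45 [-1.1462 -0.4853  2.3658  0.6084  0.0904  0.1506] fz [2.3  2.43]
```

jog_arm --commands '[{"x":0,"y":0,"z":0.05,"roll":0},{"x":0,"y":0,"z":0,"roll":0}]'

```text
clock: 8.65
tool_pos: [0.6084, 0.0904, 0.15]
orientation: [-180.0, -0.0, -86.4]
force: [-0.9, -0.4, 1.5]
opening: 0.0004
```

jog_arm --commands '[{"x":0,"y":0,"z":0.05,"roll":0},{"x":0,"y":0,"z":0,"roll":0}]'

```text
clock: 8.85
tool_pos: [0.6084, 0.0904, 0.1495]
orientation: [-180.0, 0.0, -86.4]
force: [-1.2, -0.7, 2.3]
opening: 0.0002
```

jog_arm --commands '[{"x":0,"y":0,"z":0.05,"roll":0},{"x":0,"y":0,"z":0,"roll":0}]'

```text
clock: 9.05
tool_pos: [0.6085, 0.0904, 0.149]
orientation: [-180.0, -0.0, -86.4]
force: [-1.5, -0.9, 1.8]
opening: 0.0005
```

```bash
python3 f.py 2
```

```text
9.15 [-1.3517 -0.4403  2.1757  0.6084  0.0904  0.149 ] fz [1.77 2.58]
```

jog_arm --commands '[{"x":0,"y":0,"z":0.06,"roll":0},{"x":0,"y":0,"z":0,"roll":0}]'

```text
clock: 9.35
tool_pos: [0.6085, 0.0904, 0.1484]
orientation: [-180.0, -0.0, -86.4]
force: [-1.8, 0.1, 2.4]
opening: 0.0004
```

jog_arm --commands '[{"x":0,"y":0,"z":0.04,"roll":0},{"x":0,"y":0,"z":0,"roll":0}]'

```text
clock: 9.55
tool_pos: [0.6085, 0.0904, 0.148]
orientation: [-180.0, -0.0, -86.4]
force: [-1.9, -0.4, 2.7]
opening: 0.0004
```

jog_arm --commands '[{"x":0,"y":0,"z":0.06,"roll":0},{"x":0,"y":0,"z":0,"roll":0}]'

```text
clock: 9.75
tool_pos: [0.6085, 0.0904, 0.1474]
orientation: [-180.0, -0.0, -86.4]
force: [-0.6, -1.3, 1.7]
opening: 0.0004
```

jog_arm --commands '[{"x":0,"y":0,"z":0.04,"roll":0},{"x":0,"y":0,"z":0,"roll":0}]'

```text
clock: 9.95
tool_pos: [0.6085, 0.0904, 0.147]
orientation: [-180.0, -0.0, -86.4]
force: [-1.5, -0.6, 1.5]
opening: 0.0003
```

jog_arm --commands '[{"x":0,"y":0,"z":0.06,"roll":0},{"x":0,"y":0,"z":0,"roll":0}]'

```text
clock: 10.15
tool_pos: [0.6085, 0.0904, 0.1464]
orientation: [-180.0, 0.0, -86.5]
force: [-0.9, 0.2, 2.5]
opening: 0.0004
```

jog_arm --commands '[{"x":0,"y":0,"z":0.04,"roll":0},{"x":0,"y":0,"z":0,"roll":0}]'

```text
clock: 10.35
tool_pos: [0.6085, 0.0905, 0.1461]
orientation: [-180.0, 0.0, -86.4]
force: [-0.3, -0.2, 2.1]
opening: 0.0004
```

jog_arm --commands '[{"x":0,"y":0,"z":0.06,"roll":0},{"x":0,"y":0,"z":0,"roll":0}]'

```text
clock: 10.55
tool_pos: [0.6085, 0.0904, 0.1454]
orientation: [-180.0, 0.0, -86.4]
force: [0.0, 0.0, 1.5]
opening: 0.0005
```

jog_arm --commands '[{"x":0,"y":0,"z":0.04,"roll":0},{"x":0,"y":0,"z":0,"roll":0}]'

```text
clock: 10.75
tool_pos: [0.6085, 0.0904, 0.1451]
orientation: [-180.0, 0.0, -86.4]
force: [-0.7, -0.9, 2.1]
opening: 0.0001
```

jog_arm --commands '[{"x":0,"y":0,"z":0.06,"roll":0},{"x":0,"y":0,"z":0,"roll":0}]'

```text
clock: 10.95
tool_pos: [0.6085, 0.0904, 0.1444]
orientation: [-180.0, 0.0, -86.4]
force: [0.3, -0.4, 2.5]
opening: 0.0006
```

jog_arm --commands '[{"x":0,"y":0,"z":0.04,"roll":0},{"x":0,"y":0,"z":0,"roll":0}]'

```text
clock: 11.15
tool_pos: [0.6086, 0.0904, 0.1441]
orientation: [-180.0, 0.0, -86.4]
force: [0.6, -0.5, 1.5]
opening: 0.0008
```

jog_arm --commands '[{"x":0,"y":0,"z":0.06,"roll":0},{"x":0,"y":0,"z":0,"roll":0}]'

```text
clock: 11.35
tool_pos: [0.6086, 0.0905, 0.1435]
orientation: [-180.0, 0.0, -86.4]
force: [0.3, 0.1, 1.9]
opening: 0.0002
```

jog_arm --commands '[{"x":0,"y":0,"z":0.04,"roll":0},{"x":0,"y":0,"z":0,"roll":0}]'

```text
clock: 11.55
tool_pos: [0.6086, 0.0905, 0.1431]
orientation: [-180.0, 0.0, -86.4]
force: [1.5, -0.8, 1.7]
opening: 0.0008
```

jog_arm --commands '[{"x":0,"y":0,"z":0.05,"roll":0},{"x":0,"y":0,"z":0,"roll":0}]'

```text
clock: 11.75
tool_pos: [0.6085, 0.0905, 0.1425]
orientation: [-180.0, 0.0, -86.4]
force: [1.1, 1.3, 2.3]
opening: 0.0003
```

jog_arm --commands '[{"x":0,"y":0,"z":0.04,"roll":0},{"x":0,"y":0,"z":0,"roll":0}]'

```text
clock: 11.95
tool_pos: [0.6084, 0.0905, 0.1421]
orientation: [-180.0, 0.0, -86.4]
force: [0.9, -0.2, 2.2]
opening: 0.0002
```

jog_arm --commands '[{"x":0,"y":0,"z":0.05,"roll":0},{"x":0,"y":0,"z":0,"roll":0}]'

```text
clock: 12.15
tool_pos: [0.6084, 0.0905, 0.1416]
orientation: [180.0, 0.0, -86.4]
force: [0.5, 0.5, 1.8]
opening: 0.0004
```

jog_arm --commands '[{"x":0,"y":0,"z":0.04,"roll":0},{"x":0,"y":0,"z":0,"roll":0}]'

```text
clock: 12.35
tool_pos: [0.6084, 0.0905, 0.1412]
orientation: [180.0, 0.0, -86.4]
force: [1.8, 1.3, 1.9]
opening: 0.0009
```

```bash
python3 look.py a2
```

```text
12.45 [0.6083915  0.09046329 0.14123681]
```

View pics/a2.png

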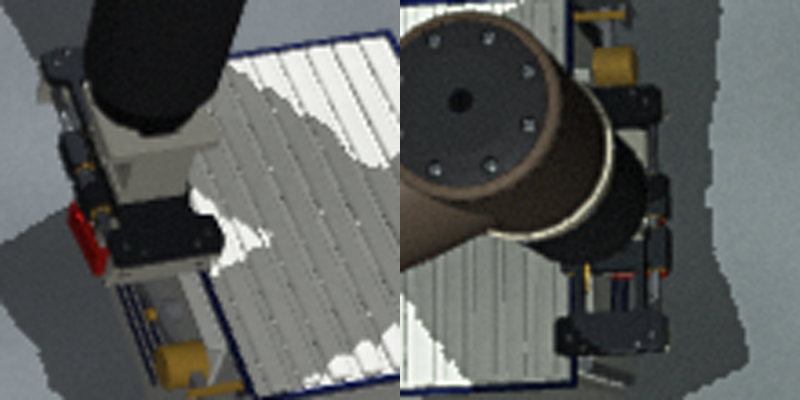

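The bar is clearly tilted: the red tray has dipped, and the brass weight has risen at about (180,360) in the left crop. The force is still about 2 N, so the guard hasn't been met yet.

jog_arm --commands '[{"x":0,"y":0,"z":0.05,"roll":0},{"x":0,"y":0,"z":0,"roll":0}]'

```text
clock: 12.65
tool_pos: [0.6084, 0.0904, 0.1407]
orientation: [180.0, 0.0, -86.4]
force: [1.2, 0.2, 2.1]
opening: 0.0005
```

jog_arm --commands '[{"x":0,"y":0,"z":0.04,"roll":0},{"x":0,"y":0,"z":0,"roll":0}]'

```text
clock: 12.85
tool_pos: [0.6084, 0.0905, 0.1403]
orientation: [180.0, 0.0, -86.4]
force: [0.3, -0.8, 2.2]
opening: 0.0004
```

jog_arm --commands '[{"x":0,"y":0,"z":0.05,"roll":0},{"x":0,"y":0,"z":0,"roll":0}]'

```text
clock: 13.05
tool_pos: [0.6084, 0.0904, 0.1398]
orientation: [180.0, -0.0, -86.4]
force: [0.9, -0.3, 2.8]
opening: 0.0005
```

jog_arm --commands '[{"x":0,"y":0,"z":0.04,"roll":0},{"x":0,"y":0,"z":0,"roll":0}]'

```text
clock: 13.25
tool_pos: [0.6084, 0.0904, 0.1394]
orientation: [180.0, -0.0, -86.5]
force: [1.4, -0.2, 2.4]
opening: 0.0007
```

jog_arm --commands '[{"x":0,"y":0,"z":0.05,"roll":0},{"x":0,"y":0,"z":0,"roll":0}]'

```text
clock: 13.45
tool_pos: [0.6085, 0.0904, 0.1389]
orientation: [-180.0, -0.0, -86.4]
force: [0.7, 0.2, 2.7]
opening: 0.0003
```

jog_arm --commands '[{"x":0,"y":0,"z":0.04,"roll":0},{"x":0,"y":0,"z":0,"roll":0}]'

```text
clock: 13.65
tool_pos: [0.6085, 0.0904, 0.1387]
orientation: [-180.0, -0.0, -86.4]
force: [0.3, 0.9, 2.6]
opening: 0.0009
```

jog_arm --commands '[{"x":0,"y":0,"z":0.04,"roll":0},{"x":0,"y":0,"z":0,"roll":0}]'

```text
clock: 13.85
tool_pos: [0.6085, 0.0904, 0.1384]
orientation: [-180.0, 0.0, -86.4]
force: [0.3, 1.2, 4.7]
opening: 0.0004
```

```bash
python3 f.py 3
```

```text
14.0 [-0.3445  0.2493  4.8983  0.6085  0.0904  0.1384] fz [4.  5.2 5.5]
```

jog_arm --commands '[{"x":0,"y":0,"z":0.02,"roll":0},{"x":0,"y":0,"z":0,"roll":0}]'

```text
clock: 14.2
tool_pos: [0.6086, 0.0904, 0.1383]
orientation: [-180.0, 0.0, -86.4]
force: [0.4, -0.6, 5.1]
opening: 0.0001
```

```bash
python3 f.py 3
```

```text
14.35 [-0.1478 -0.055   5.6509  0.6086  0.0904  0.1383] fz [5.55 6.01 5.39]
```

jog_arm --commands '[{"x":0.1,"y":0,"z":0,"roll":0},{"x":0.1,"y":0,"z":0,"roll":0},{"x":0.1,"y":0,"z":0,"roll":0},{"x":0.1,"y":0,"z":0,"roll":0}]'

```text
clock: 14.75
tool_pos: [0.6085, 0.0873, 0.1381]
orientation: [-180.0, 0.1, -86.4]
force: [-0.9, 4.4, 6.4]
opening: 0.0006
```

```bash
python3 f.py 2;python3 look.py a3
```

```text
14.85 [-2.074   4.1029  5.5942  0.6085  0.0872  0.1381] fz [5.75 5.43]
14.95 [0.60848305 0.08718349 0.13811121]
```

View pics/a3.png

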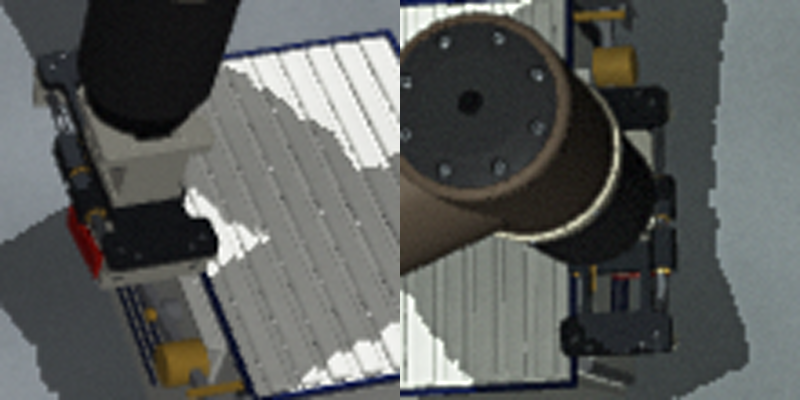

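jog_arm --commands '[{"x":0.1,"y":0,"z":0,"roll":0},{"x":0.1,"y":0,"z":0,"roll":0},{"x":0,"y":0,"z":0,"roll":0}]'

```text
clock: 15.25
tool_pos: [0.6086, 0.0852, 0.1381]
orientation: [-180.0, 0.1, -86.4]
force: [-0.9, 4.3, 5.9]
opening: 0.0004
```

```bash
python3 f.py 2
```

```text
15.35 [-1.5121  3.7932  5.4814  0.6086  0.0852  0.1381] fz [5.32 5.65]
```

jog_arm --commands '[{"x":0.1,"y":0,"z":0,"roll":0},{"x":0.1,"y":0,"z":0,"roll":0},{"x":0,"y":0,"z":0,"roll":0}]'

```text
clock: 15.65
tool_pos: [0.6081, 0.0838, 0.1379]
orientation: [180.0, 0.1, -86.5]
force: [-3.9, 7.6, 7.0]
opening: 0.0005
```

```bash
python3 f.py 2
```

```text
15.75 [-3.8626  7.4281  6.7795  0.6081  0.0838  0.1379] fz [6.95 6.61]
```

jog_arm --commands '[{"x":0,"y":0,"z":-0.02,"roll":0},{"x":0,"y":0,"z":0,"roll":0}]'

```text
clock: 15.95
tool_pos: [0.6081, 0.0838, 0.1381]
orientation: [180.0, 0.1, -86.5]
force: [-4.2, 6.4, 5.3]
opening: 0.0004
```

```bash
python3 f.py 2; python3 look.py a4
```

```text
16.05 [-3.1611  7.2487  6.3192  0.6081  0.0838  0.1381] fz [6.05 6.59]
16.15 [0.60810939 0.08385945 0.13804708]
```

View pics/a4.png

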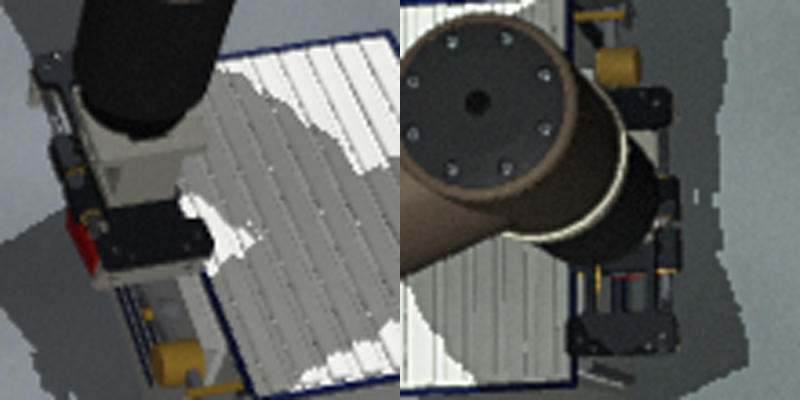

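```bash
python3 - <<'E'
import cv2,numpy as np
for n in("a2","a3","a4"):
    im=cv2.imread(f"pics/{n}.png").astype(int); 
    for s,(x0,x1,y0,y1) in(("scene",(130,215,335,390)),("top",(590,645,40,90))):
        p=im[y0:y1,x0:x1]; m=(p[:,:,2]-p[:,:,0]>50); yy,xx=np.nonzero(m)
        print(n,s,m.sum(),round((xx.mean()+x0)/3.636,2),round((yy.mean()+y0)/3.636,2), round((xx.min()+x0)/3.636,1),round((xx.max()+x0)/3.636,1))
E
```

```text
a2 scene 1578 50.68 99.86 44.0 58.9
a2 top 1273 168.55 17.99 163.1 173.8
a3 scene 1562 50.7 99.37 43.7 58.9
a3 top 1272 168.44 18.07 163.1 173.8
a4 scene 1563 49.65 99.4 42.6 58.9
a4 top 1275 169.48 18.09 163.9 174.6
```

jog_arm --commands '[{"x":0.1,"y":0.04,"z":0,"roll":0.01},{"x":0.05,"y":0.02,"z":0,"roll":0.005},{"x":0,"y":0,"z":0,"roll":0}]'

```text
clock: 16.45
tool_pos: [0.6077, 0.0825, 0.1381]
orientation: [180.0, 0.1, -87.3]
force: [-3.8, 8.0, 6.5]
opening: 0.0006
```

```bash
cat >> look.py <<'E'
import numpy as np
im=cv2.imread(f"pics/{n}.png").astype(int); 
p=im[30:100,580:700]; m=(p[:,:,2]-p[:,:,0]>50)
nn,l,st,ce=cv2.connectedComponentsWithStats(m.astype(np.uint8)); i=1+np.argmax(st[1:,4]); print("weight",st[i,4],(ce[i]+[580,30])/3.636)
E
python3 f.py 2; python3 look.py a5
```

```text
16.55 [-3.9703  7.3307  6.2178  0.6076  0.0824  0.1381] fz [6.06 6.38]
16.65 [0.6076546  0.08245636 0.13809652]
weight 1287 [170.68565831  18.23109661]
```

jog_arm --commands '[{"x":0.1,"y":0.04,"z":0,"roll":0.01},{"x":0.1,"y":0.04,"z":0,"roll":0.01},{"x":0,"y":0,"z":0,"roll":0}]'

```text
clock: 16.95
tool_pos: [0.6069, 0.0804, 0.1381]
orientation: [180.0, 0.1, -88.5]
force: [-4.2, 7.6, 6.6]
opening: 0.0003
```

```bash
python3 f.py 2; python3 look.py a6
```

```text
17.05 [-4.513   7.2291  6.1477  0.6069  0.0804  0.1381] fz [6.63 5.67]
17.15 [0.60687372 0.0804365  0.13811315]
weight 1280 [172.37348735  18.36947367]
```

jog_arm --commands '[{"x":0.1,"y":0.04,"z":0,"roll":0.01},{"x":0.1,"y":0.04,"z":0,"roll":0.01},{"x":0.1,"y":0.04,"z":0,"roll":0.01},{"x":0,"y":0,"z":0,"roll":0}]'

```text
clock: 17.55
tool_pos: [0.6052, 0.0764, 0.1375]
orientation: [179.9, 0.0, -90.2]
force: [-5.8, 4.8, 2.6]
opening: 0.0005
```

```bash
python3 f.py 2; python3 look.py a7
```

```text
17.65 [-4.3302  4.9918  3.4878  0.6052  0.0763  0.1375] fz [3.22 3.76]
17.75 [0.60518672 0.07631174 0.13742666]
weight 1270 [175.91538681  18.82465806]
```

jog_arm --commands '[{"x":0.15,"y":0.07,"z":0,"roll":0.015},{"x":0.15,"y":0.07,"z":0,"roll":0.015},{"x":0.15,"y":0.07,"z":0,"roll":0.015},{"x":0.15,"y":0.07,"z":0,"roll":0.015},{"x":0,"y":0,"z":0,"roll":0}]'

```text
clock: 18.25
tool_pos: [0.6022, 0.0701, 0.1374]
orientation: [179.9, 0.0, -93.7]
force: [-3.4, 3.5, 3.5]
opening: 0.0004
```

```bash
python3 f.py 2; python3 look.py a8
```

```text
18.35 [-3.7663  3.2274  2.9365  0.6022  0.0701  0.1374] fz [2.98 2.89]
18.45 [0.60215558 0.07010408 0.13735247]
weight 1267 [181.18755443  19.7155864 ]
```

View pics/a8.png

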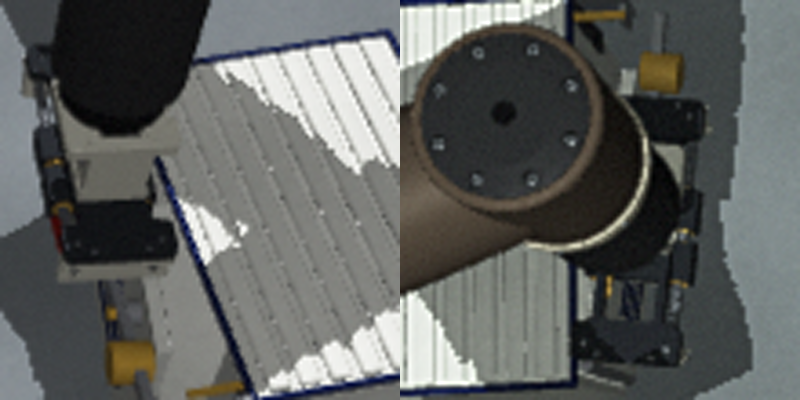

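jog_arm --commands '[{"x":0.384,"y":0.167,"z":0,"roll":0.04},{"x":0.384,"y":0.167,"z":0,"roll":0.04},{"x":0.384,"y":0.167,"z":-0.1,"roll":0.04},{"x":0.384,"y":0.167,"z":-0.2,"roll":0.04},{"x":0.384,"y":0.167,"z":-0.2,"roll":0.04},{"x":0.384,"y":0.167,"z":-0.2,"roll":0.04},{"x":0.384,"y":0.167,"z":-0.2,"roll":0.04},{"x":0.384,"y":0.167,"z":-0.2,"roll":0.04},{"x":0,"y":0,"z":0,"roll":0}]'

```text
clock: 19.35
tool_pos: [0.5836, 0.042, 0.149]
orientation: [179.9, -0.1, -112.0]
force: [0.2, 0.5, 2.2]
opening: 0.0005
```

```bash
python3 f.py 2
```

```text
19.45 [-1.4914 -0.2051  1.9792  0.5839  0.0423  0.1489] fz [1.97 1.99]
```

jog_arm --commands '[{"x":0.384,"y":0.167,"z":-0.1,"roll":0.04},{"x":0.384,"y":0.167,"z":-0.1,"roll":0.04},{"x":0.384,"y":0.167,"z":-0.1,"roll":0.04},{"x":0.384,"y":0.167,"z":-0.1,"roll":0.04},{"x":0.384,"y":0.167,"z":-0.1,"roll":0.04},{"x":0.384,"y":0.167,"z":-0.1,"roll":0.04},{"x":0.384,"y":0.167,"z":-0.1,"roll":0.04},{"x":0.384,"y":0.167,"z":0,"roll":0.04},{"x":0.384,"y":0.167,"z":0,"roll":0.04},{"x":0.384,"y":0.167,"z":0,"roll":0.04},{"x":0,"y":0,"z":0,"roll":0}]'

```text
clock: 20.55
tool_pos: [0.5496, 0.0191, 0.156]
orientation: [180.0, -0.0, -134.8]
force: [-1.2, 1.0, 3.0]
opening: 0.0001
```

```bash
python3 f.py 2; sed -i 's/(380,120)/(340,120)/;s/(180,130)/(190,170)/' look.py; python3 look.py b1 | head -1
```

```text
20.65 [-0.8492  0.3037  1.9162  0.5499  0.0192  0.156 ] fz [2.01 1.82]
20.75 [0.5501425  0.01932385 0.15603146]Traceback (most recent call last):
  File "look.py", line 11, in <module>
    nn,l,st,ce=cv2.connectedComponentsWithStats(m.astype(np.uint8)); i=1+np.argmax(st[1:,4]); print("weight",st[i,4],(ce[i]+[580,30])/3.636)
                                                                         ~~~~~~~~~^^^^^^^^^^
    return _wrapfunc(a, 'argmax', axis=axis, out=out, **kwds)
    return bound(*args, **kwds)
ValueError: attempt to get argmax of an empty sequence
```

View pics/b1.png

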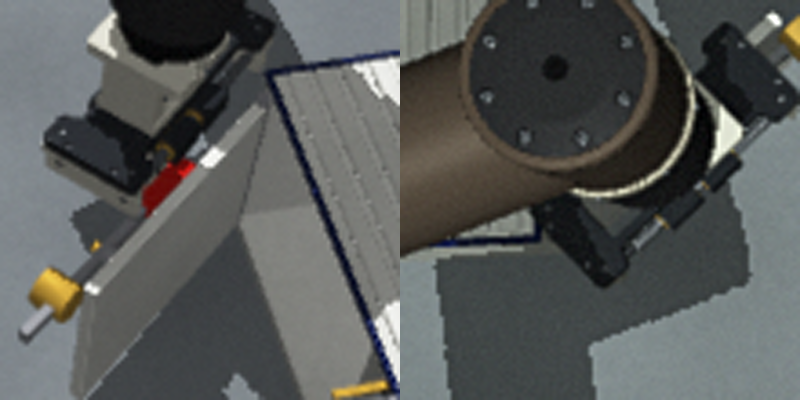

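The gate is about 0.8 rad open, with the fingers still in the red tray at (165,190) in the left crop. I'll carry on swinging it.

jog_arm --commands '[{"x":0.384,"y":0.167,"z":0,"roll":0.04},{"x":0.384,"y":0.167,"z":0,"roll":0.04},{"x":0.384,"y":0.167,"z":0,"roll":0.04},{"x":0.384,"y":0.167,"z":0,"roll":0.04},{"x":0.384,"y":0.167,"z":0,"roll":0.04},{"x":0.384,"y":0.167,"z":0,"roll":0.04},{"x":0.384,"y":0.167,"z":0,"roll":0.04},{"x":0.384,"y":0.167,"z":0,"roll":0.04},{"x":0.384,"y":0.167,"z":0,"roll":0.04},{"x":0.384,"y":0.167,"z":0,"roll":0.04},{"x":0,"y":0,"z":0,"roll":0}]'

```text
clock: 21.85
tool_pos: [0.509, 0.0111, 0.1562]
orientation: [180.0, -0.0, -157.8]
force: [-0.8, 0.6, 2.5]
opening: 0.0003
```

```bash
python3 f.py 2
```

```text
21.95 [-0.5511  0.4041  2.5022  0.5093  0.0112  0.1562] fz [2.37 2.64]
```

jog_arm --commands '[{"x":0.384,"y":0.167,"z":0,"roll":0.04},{"x":0.384,"y":0.167,"z":0,"roll":0.04},{"x":0.384,"y":0.167,"z":0,"roll":0.04},{"x":0.384,"y":0.167,"z":0,"roll":0.04},{"x":0.384,"y":0.167,"z":0,"roll":0.04},{"x":0.384,"y":0.167,"z":0,"roll":0.04},{"x":0.384,"y":0.167,"z":0,"roll":0.04},{"x":0.2,"y":0.08,"z":0,"roll":0.02},{"x":0,"y":0,"z":0,"roll":0}]'

```text
clock: 22.85
tool_pos: [0.4783, 0.0159, 0.1562]
orientation: [180.0, 0.0, -174.9]
force: [-0.6, 1.2, 3.4]
opening: 0.0006
```

```bash
python3 f.py 2; python3 look.py b2 2>&1| head -1
```

```text
22.95 [0.0773 0.0993 3.1736 0.4784 0.0159 0.1562] fz [2.64 3.71]
23.05 [0.47849667 0.01587628 0.15618056]
```

View pics/b2.png

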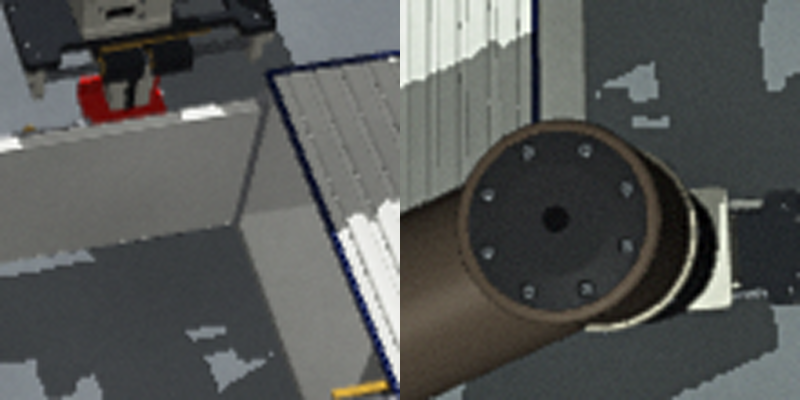

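The gate stands at about a right angle, with the fingers still in the tray at (125,85). I'll back off the lip a little, then lift out.

jog_arm --commands '[{"x":0,"y":0,"z":-0.2,"roll":0},{"x":-0.1,"y":0,"z":-0.2,"roll":0},{"x":-0.15,"y":0,"z":-0.2,"roll":0},{"x":-0.15,"y":0,"z":0,"roll":0},{"x":0,"y":0,"z":-0.5,"roll":0},{"x":0,"y":0,"z":-1,"roll":0},{"x":0,"y":0,"z":-1.5,"roll":0},{"x":0,"y":0,"z":-2,"roll":0},{"x":0,"y":0,"z":-3,"roll":0},{"x":0,"y":0,"z":-3,"roll":0},{"x":0,"y":0,"z":-3,"roll":0},{"x":0,"y":0,"z":0,"roll":0}]'

```text
clock: 24.25
tool_pos: [0.4841, 0.0164, 0.3074]
orientation: [179.9, 0.4, -174.9]
force: [0.5, 0.2, 0.0]
opening: 0.0004
```

```bash
python3 f.py 2; python3 - <<'E'
from plant import ctrl
import cv2
ims=[]
for c in("scene","top"):
    im=ctrl.snapshot(c)["image"]; cv2.imwrite(f"pics/{c}9.png",im[:,:,::-1])
    for q in("butter_dish","jar","board","tongs"):
        r=ctrl.search_frame(c,q); print(c,q,[(round(d["position"][0]*640,1),round(d["position"][1]*400,1)) for d in r[:1]])
E
```

```text
24.35 [-0.0815 -0.3542 -1.4508  0.4827  0.0164  0.3041] fz [-1.95 -0.96]
scene butter_dish [(271.1, 175.5)]
scene jar [(275.6, 235.9)]
scene board [(211.9, 211.6)]
scene tongs [(218.4, 209.3)]
top butter_dish [(376.5, 252.2)]
top jar [(375.9, 182.5)]
top board [(436.7, 230.5)]
top tongs [(424.9, 230.4)]
```

View pics/scene9.png

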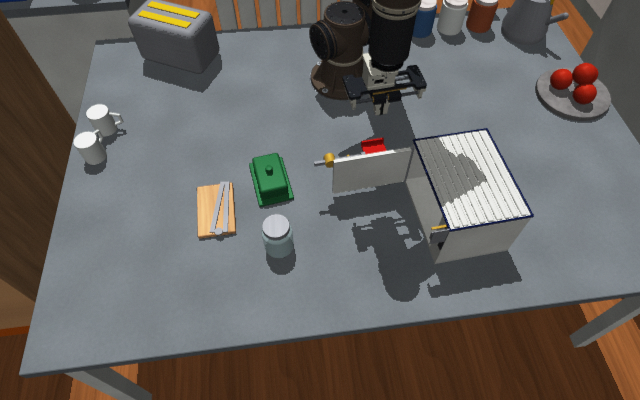

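View pics/top9.png

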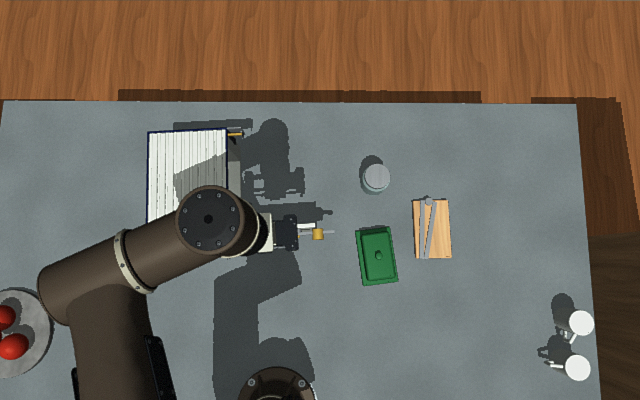

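```bash
cat > c.py <<'E'
from h import *
import cv2
v=[.6428,.131,1.6318]; 
def w(th,ga,along,up):  # along from hinge along gate; bar at 30+-? in front; tilt ga about pivot at 180mm
    d=along-.180; a=.180+d*np.cos(ga)-up*np.sin(ga); z=.150+d*np.sin(ga)+up*np.cos(ga)
    p=np.array([-.030,-a]); c,s=np.cos(-th),np.sin(-th); p=[c*p[0]-s*p[1]-.006,s*p[0]+c*p[1]+.135]
    c,s=np.cos(v[2]),np.sin(v[2]); return [v[0]+c*p[0]-s*p[1],v[1]+s*p[0]+c*p[1],z]
for th in(1.4,1.5,1.6):
  for ga in(0,.1,.3): print(th,ga,[np.round(proj(c,w(th,ga,a,u)),1) for c in("scene","top") for a,u in((.281,0),(.1025,.010))])
im=cv2.imread("pics/scene9.png")[120:210,300:420]; cv2.imwrite("pics/z.png",cv2.resize(im,(720,540),interpolation=2))
E
python3 c.py
```

```text
1.4 0 [array([315.7, 172.6]), array([374.1, 152.7]), array([333.1, 219.3]), array([270., 233.])]
1.4 0.1 [array([315.8, 170.4]), array([374. , 154.4]), array([333., 219.]), array([270.2, 233.2])]
1.4 0.3 [array([317.1, 165.6]), array([373.2, 157.9]), array([331.7, 218.6]), array([271.3, 233.5])]
1.5 0 [array([313.7, 164.8]), array([373.7, 149.8]), array([333.8, 229.4]), array([269.5, 236.8])]
1.5 0.1 [array([313.8, 162.5]), array([373.7, 151.5]), array([333.7, 229.2]), array([269.6, 237. ])]
1.5 0.3 [array([315.1, 157.8]), array([372.8, 155. ]), array([332.3, 228.8]), array([270.8, 237.3])]
1.6 0 [array([312.8, 157. ]), array([373.8, 147. ]), array([333.4, 239.6]), array([268.6, 240.6])]
1.6 0.1 [array([312.9, 154.8]), array([373.7, 148.7]), array([333.3, 239.5]), array([268.7, 240.8])]
1.6 0.3 [array([314.2, 150.2]), array([372.9, 152.2]), array([331.9, 239.1]), array([269.9, 241. ])]
```

View pics/z.png

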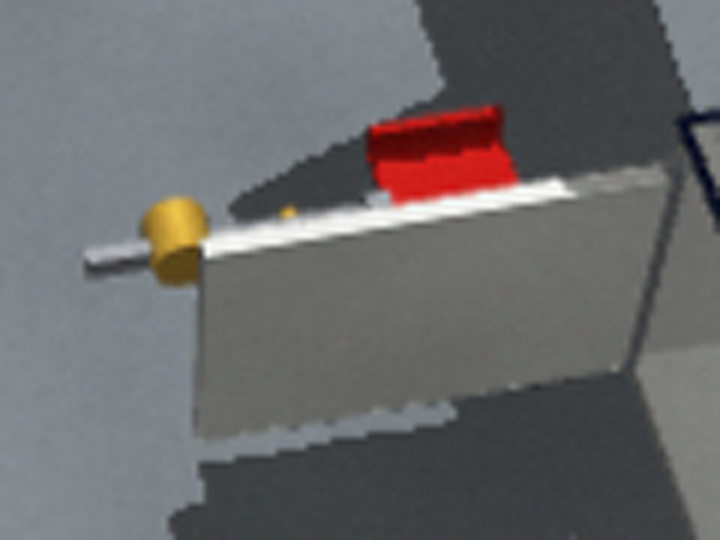

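```bash
python3 - <<'E'
from plant import ctrl
print(ctrl.close_job())
E
```

```text
the job is handed in; nothing more can be done
None
```

The gate now stands open at about 1.5 rad (roughly a right angle) with the latch bar dropped back level. The job is handed in, and it reports no verdict. The robot's clock stood at roughly 25 s of the 45 s allowed.

- **Latch:** I pressed the tray down in small steps, at most 0.6 mm each in the last stretch. It held at about 2 N until the guard was felt at about 5.6 N.
- **Gate:** I drew it off with the lever held down. The pull stayed steady at 7–8 N at the tray while the tip slid along the guard. By my estimate that put about 4–5 N between bar and catch, against the 8 N limit. I then swung it open at about 0.4 rad/s.
- **Release:** I let the lever up, backed off the lip and lifted the fingers clear.

**Last checks:**
- In the scene picture, the bar tip and tray were within about 2 pixels of where a gate at 1.5 rad with a level bar should put them.
- The arm was clear of everything, about 0.3 m above the counter.
- The butter dish, jar, board and tongs looked unmoved in both pictures. In the scene view the network's position shifted about 6 pixels for the tongs and 5 for the butter dish. In the top view it shifted about 1 pixel for the tongs and 3 for the dish, so I took it as network error.
- Right after the lift, the force reading was −1.5 N vertically while the arm was still settling, with nothing in contact.

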